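# Open the locked stock case by its pop-out T-handle

### The arm

A 6-joint arm with a two-finger parallel gripper is mounted at the origin on a cart in front of the work surface, level with it; the furniture and walls round the work are solid. World frame = base frame: x ahead of the robot, y to its left, z up, the work surface at z = 0. Lengths are in m, angles in rad, forces in N, time in s.
With the tool pointing down it reaches from about 0.35 to 1 m from the base axis. Payload 7.1 kg.
Tool frame: the origin (TCP) lies between the finger pads; the fingertips stand 14 mm ahead of it and the grasp point (between the pads) lies 5 mm behind it; z points along the fingers, x is the direction in which the jaws open and shut, and the axes are right-handed (so a half turn about z gives the same grasp; the last joint's range is limited). The gripper opens to 85 mm and grips with 20 to 120 N. Pads are 22 mm wide; open, the fingers measure 114 mm over their backs; the gripper's body (76 mm by 85 mm) begins 54 mm behind the grasp point. The pads swing forward as they close: fully open they stand 13 mm farther back than shut.
Start: joints at [1.203, 0.423, 1.63, -0, 1.089, -0.019], TCP at [0.214, 0.587, 0.245] pointing down, gripper open.
Joint ranges: [-3, 3], [-0.9, 2.11], [0.09, 2.58], [-1.31, 4.45], [0.11, 2.69], [-2.54, 2.54]. Speed limits (rad/s): [2.39, 2.39, 3.01, 3.14, 3.14, 3.14].

### API

Orientations are given as [roll, pitch, yaw] about the fixed x, y, z axes, in that order (R = Rz(yaw) Ry(pitch) Rx(roll)).
In Python, from cell import monitor, eyes, env gives the robot as it stands.
- The arm moves only by the shell command python3 -m pendant 'ROWS' [FORCE]. ROWS is JSON, a list of rows, each a list of 5 numbers: the shift along the world's x, y, z in mm, then the turn about the world's z in degrees, then the closure in counts, from 0 (fully open) to 255 (shut). A call has 1 to 8 rows; each row is the pose to reach, as a shift and turn from the pose commanded when the call began; what a row does not reach only later rows make up. A row lasts 1/8 s, in which the tool goes at most 62.5 mm and 10.7 degrees, less where a joint would pass 70% of its speed; a pose out of reach is approached as far as the arm can. A call with a gripper value outside its range is refused whole. The fingers move at their own pace and stop on an object; FORCE is the grip in N (left out, the last holds). Time passes only in rows, so rows that repeat a pose let the fingers close. It gives the time, the measured TCP pose, the force and the opening at its end, in the units of the state.
- monitor.get_obs(): the state, without advancing time (a new reading comes with each control period).
- eyes.capture(name): name is "side" or "top" or "wrist"; returns the picture (384x512x3 uint8, red, green, blue); there is no depth.
- eyes.camera_model(name): a dict with "fx", "fy", "cx", "cy" (pixels), "k1" (the pictures are not rectified: a ray, as slopes to the right and down, at radius r is drawn at 1 + k1 r^2 times it, then the intrinsics apply), "world_from_camera" (4x4, takes a point from camera to world coordinates). Camera axes: x right, y down, z forward; pixel columns grow to the right and rows downward; lengths in m; the calibration is good to about 2 mm. A picture is of the moment at which its call begins: read the wrist's pose just before it. camera_model takes no time and is no camera call; for the wrist camera it gives the pose at the moment of the call.
- env.finish_job(): hands the job in, once; it reports no verdict.
The state is a dict: "t": time; "joint_positions": joint angles; "joint_velocities": joint speeds; "tau": joint torques, N m; "tool_pos": TCP position; "eef_rot": TCP orientation; "ft_force": force on the tool from outside, world axes, zero at the start; "torque": the same for the moment, N m; "finger_gap": finger opening in m.
Only numpy, scipy, OpenCV 4.12 (cv2) and the standard library are available. Lean on these libraries where they do the work, as an engineer would, in place of code of your own. Each camera call takes 0.05 s, during which the arm holds its last target.

### The job

Open the wooden stock case: press the round release button in the lock plate so that the T-handle pops out, turn the T-handle clockwise (seen from above) until it comes up against its stop, then slide the cover to the case's left, all the way open. Do not force the button, the handle against its stop, or a cover that is still latched, and leave the ring box, the jar and the glass dish where they stand; finish with the handle let go.

Things in the scene. Friction and masses are not known exactly. Their poses are not given: they have to be found in the camera images.
- case: Wooden case fixed to the table, 160 mm deep (its x, away from the robot) x 320 mm wide (its y, to its left) x 85 mm high with the aluminium guide rails. Origin at the centre of its underside. The left half has a fixed roof at 71 mm height; the right half is closed by the sliding cover.
- cover: Sliding wooden cover 146 x 160 x 8 mm with the dark metal lock housing, 100 (x) x 90 (y) x 24 mm. Axes as the case's. Origin on the T-handle's axis at the cover's underside, z 75 mm; housing top 32 mm above it. Closed: at x 0, y -100 mm in the case's frame. Unlatched, it slides along the case's +y only, 100 mm to its stop, friction about 3 N. Latched: 1 mm of play (to 8 in mid-turn).
- spindle: Lock spindle in the cover, with a 6 mm pin at 24 mm radius below. Origin as the cover's; axes parallel to the cover's at rest. Turns with the T-handle, clockwise from above, friction 0.05 N m, up to a rigid stop, set differently on each case: 0.6 to 1.45 rad, not visible. The cover is freed only within about 2 mm of pin travel (0.08 rad) of the stop. It stays where it is left.
- keeper: Steel keeper inside the case's right end wall, hidden when closed: the stop and the tooth that the spindle's pin meets. The pin must not load it with more than 25 N (0.6 N m at the handle against the stop, or a hard pull on a latched cover). Origin at the lock axis of the closed cover, z 75 mm, whatever the stop's setting.
- button: Round steel release button, 18 mm diameter, 34 mm from the handle's axis towards the case's -x (robot side). 6.5 mm proud of the housing; spring travel 4.5 mm straight down, 3.6 N at the start, 7.7 N at the bottom; releases the handle after 3 to 4 mm. Bottoms rigidly; never press with more than 25 N. Origin 38.5 mm below the middle of its top.
- button_top (a point): Middle of the top of the release button, 113.5 mm above the table when not pressed.
- handle: Steel T-handle: bar 70 mm long (its y), 10 mm wide, 12 mm high on a 10 mm stem. Locked, it lies flush in its slot, along the case's y; it can be neither gripped nor turned. Released, it springs up 26 mm (about 4 N) and stays up, the bar's underside 14 mm above the housing.
- handle_grip (a point): Middle of the T-handle's bar, 101 mm above the table when flush in the slot, 127 mm when popped out.
- ring_box: Bystander: small closed blue ring box, 55 x 52 x 45 mm, loose, left of the case. Origin at the centre of its underside.
- jar: Bystander: white jar with a blue lid, 58 mm diameter, 82 mm high, loose, right of the case. Origin at the centre of its underside.
- dish: Bystander: shallow round white dish, 82 mm diameter, 22 mm high, loose, left of the case, beyond the ring box. Origin at the centre of its underside.

How it is judged:
On the way, in this order (a step that is already met when the one before it is completed fails the run):
1. the T-handle has popped out of its slot (z of handle_grip in the frame of cover above 0.046 m), for 0.2 s.
2. the popped-out T-handle is turned by more than 0.5 rad (angle between the y axis of spindle and the y axis of cover, either way round above 0.5 rad and z of handle_grip in the frame of cover above 0.046 m), for 0.2 s.
3. the cover is slid open (y of cover in the frame of case above -0.012 m), for 0.2 s.
At the end, for the whole second after the job is handed in: The cover stands open, slid at least 88 mm of its 100 mm to the case's left and at rest, and the T-handle is still popped out (at least 20 mm up) (y of cover in the frame of case above -0.012 m and z of handle_grip in the frame of cover above 0.046 m and linear speed of cover below 0.01 m/s); the robot touches nothing.
It fails at once if the button is pressed with more than 25 N (contact force between the fingers and button above 25 N).
It fails at once if the lock is forced: its pin bears on the keeper (turn stop or latch tooth) with more than 25 N (contact force between spindle and keeper above 25 N).
It fails at once if the ring box is moved by more than 20 mm (distance of ring_box from where it was at the start of the episode above 0.02 m).
It fails at once if the jar is moved by more than 20 mm (distance of jar from where it was at the start of the episode above 0.02 m).
It fails at once if the glass dish is moved by more than 20 mm (distance of dish from where it was at the start of the episode above 0.02 m).
It also fails if it takes over 70 s, if anything falls off the work surface, if the arm or the gripper's body presses on something with over 40 N, if the wrist force passes 120 N, or if a joint passes its speed limit or range.

## Working session

There is one attempt and no reset: what is moved stays moved. The work goes in short steps, Python scripts to look and compute and a shell command to move; the robot and the scene stay as the last step left them, time stands still between calls to the robot, and variables do not carry over. Pictures are saved under pics/ and viewed, and the job is handed in when it is done.

```bash
ls; mkdir -p pics
python3 - <<'E'
from cell import monitor, eyes, env
import cv2
print(monitor.get_obs())
for n in ("side","top","wrist"):
    m=eyes.camera_model(n); print(n,m)
    im=eyes.capture(n); cv2.imwrite(f"pics/{n}0.png",im[:,:,::-1])
E
```

```text
pics
{'t': 0.0, 'joint_positions': array([ 1.20298626e+00,  4.23849224e-01,  1.63069180e+00,  2.73585943e-05,
        1.08857269e+00, -1.90113254e-02]), 'joint_velocities': array([ 6.24921410e-04,  5.71256307e-04, -7.47285069e-05, -8.14470610e-05,
       -7.16086362e-04, -3.50759843e-04]), 'tau': array([-8.15924905e-04, -5.57402515e+01, -2.81731832e+01, -1.32665023e-04,
        7.65526289e-03, -7.03675838e-06]), 'tool_pos': array([0.21339521, 0.58688987, 0.24453972]), 'eef_rot': array([-3.14153952e+00,  1.52032927e-03,  1.22198492e+00]), 'ft_force': array([-0.23467146, -0.2808487 ,  0.02283346]), 'torque': array([-0.01195065,  0.00343982,  0.02761444]), 'finger_gap': 0.08581145056981751}
side {'fx': 376.45454085996624, 'fy': 376.45454085996624, 'cx': 255.81288894334833, 'cy': 189.1010908183591, 'k1': -0.09760700716567534, 'world_from_camera': array([[-0.99707204,  0.06480655, -0.04058878,  0.63750262],
       [ 0.07327929,  0.65810309, -0.74935337,  0.84580377],
       [-0.0218514 , -0.75013361, -0.66092517,  0.75205846],
       [ 0.        ,  0.        ,  0.        ,  1.        ]])}
top {'fx': 429.5936079481066, 'fy': 429.5936079481066, 'cx': 254.7970363612896, 'cy': 197.0808102823189, 'k1': -0.05486048743038692, 'world_from_camera': array([[ 0.01494741, -0.98428713,  0.17594154,  0.40344776],
       [-0.99981756, -0.01262042,  0.01433748,  0.06613312],
       [-0.01189174, -0.17612375, -0.9842962 ,  1.18166753],
       [ 0.        ,  0.        ,  0.        ,  1.        ]])}
wrist {'fx': 296.72871043540925, 'fy': 296.72871043540925, 'cx': 257.7627332039317, 'cy': 192.61362450535992, 'k1': -0.0761941846857473, 'world_from_camera': array([[ 0.34281923,  0.90582333,  0.24891578,  0.15069963],
       [ 0.93939966, -0.33005551, -0.09269114,  0.6107791 ],
       [-0.00180577,  0.26560771, -0.9640795 ,  0.37362427],
       [ 0.        ,  0.        ,  0.        ,  1.        ]])}
```

View pics/top0.png

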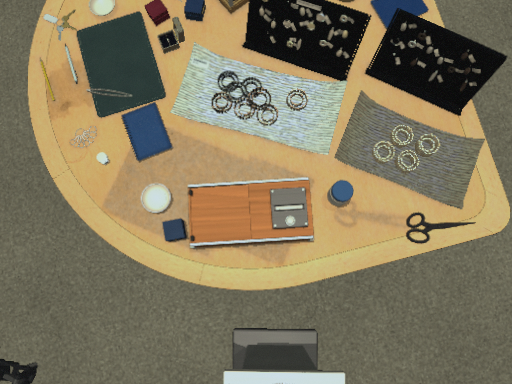

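View pics/side0.png

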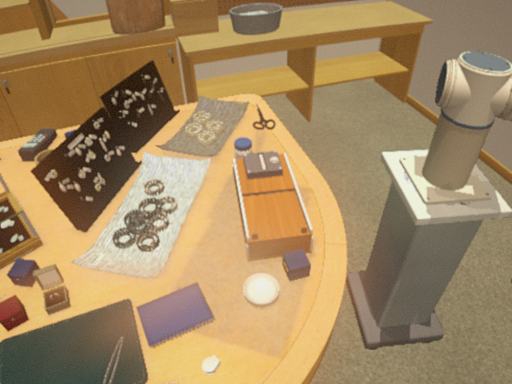

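The top view shows the case at about (250,212), with the lock housing at (289,208), the handle slot at (289,207) and the button at (290,220). The jar is at (341,193), the ring box at (174,230) and the dish at (156,198). The side view shows the same things. Next I'll enlarge the lock area.

```bash
cat > h.py <<'E'
import numpy as np, cv2
def ray(m,u,v):
    K=np.array([[m['fx'],0,m['cx']],[0,m['fy'],m['cy']],[0,0,1]])
    xd=np.array([(u-m['cx'])/m['fx'],(v-m['cy'])/m['fy']]); x=xd.copy()
    for _ in range(20): x=xd/(1+m['k1']*(x@x))
    T=np.array(m['world_from_camera']); d=T[:3,:3]@np.array([x[0],x[1],1]); return T[:3,3],d
def onz(m,u,v,z):
    o,d=ray(m,u,v); return o+d*(z-o[2])/d[2]
def proj(m,p):
    T=np.array(m['world_from_camera']); c=T[:3,:3].T@(np.array(p)-T[:3,3]); x=c[:2]/c[2]
    x=x*(1+m['k1']*(x@x)); return m['fx']*x[0]+m['cx'],m['fy']*x[1]+m['cy']
def tri(m1,p1,m2,p2):
    o1,d1=ray(m1,*p1);o2,d2=ray(m2,*p2)
    s=np.linalg.lstsq(np.c_[d1,-d2],o2-o1,rcond=None)[0]
    a=o1+d1*s[0];b=o2+d2*s[1]; return (a+b)/2,np.linalg.norm(a-b)
E
python3 - <<'E'
import cv2,numpy as np
a=cv2.imread('pics/top0.png')[170:260,130:370]; b=cv2.imread('pics/side0.png')[130:270,220:330]
cv2.imwrite('pics/top0z.png',cv2.resize(a,None,fx=3.3,fy=3.3,interpolation=cv2.INTER_CUBIC))
cv2.imwrite('pics/side0z.png',cv2.resize(b,None,fx=4,fy=4,interpolation=cv2.INTER_CUBIC))
E
```

```text
(no output)
```

View pics/wrist0.png

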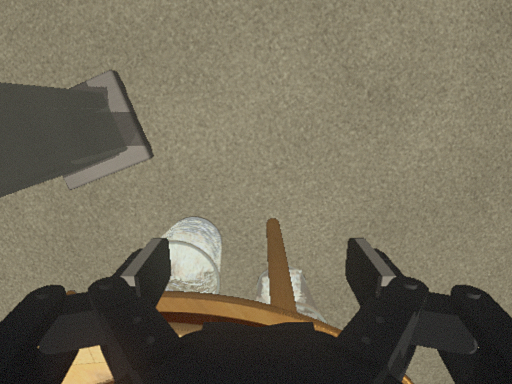

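```bash
sleep 0
```

```text
(no output)
```

View pics/top0z.png

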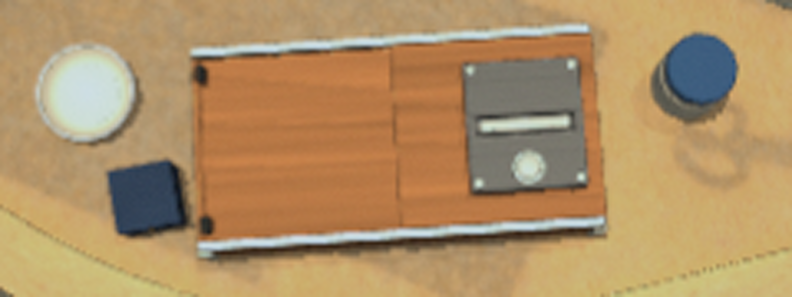

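View pics/side0z.png

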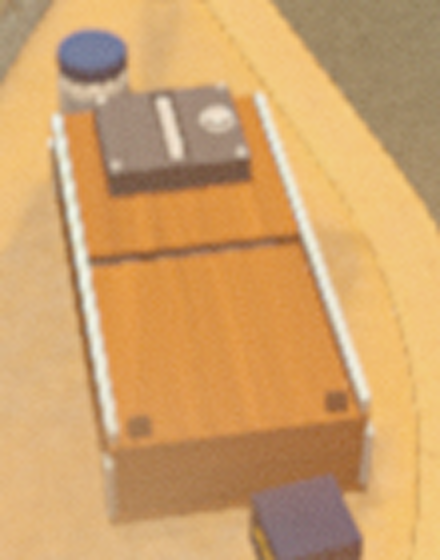

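Run:
```python
import cv2,numpy as np
from h import *
from cell import eyes
mt=eyes.camera_model('top'); ms=eyes.camera_model('side')
S={}
for n,(x0,x1,y0,y1) in dict(top=(270,308,188,230),side=(240,285,148,182)).items():
    im=cv2.imread(f'pics/{n}0.png'); hsv=cv2.cvtColor(im,cv2.COLOR_BGR2HSV)
    g=im.min(2); k=8
    for thr in (130,150):
        m=np.zeros(g.shape,np.uint8); m[y0:y1,x0:x1]=(g[y0:y1,x0:x1]>thr)
        c,l,st,ce=cv2.connectedComponentsWithStats(m)
        print(n,thr,[(st[i,2:].tolist(),ce[i].round(2).tolist()) for i in range(1,c) if st[i,4]>=6])
    # housing: dark grey low-sat
    m=((hsv[...,1]<70)&(hsv[...,2]<140)).astype(np.uint8); mm=np.zeros_like(m); mm[y0:y1,x0:x1]=m[y0:y1,x0:x1]
    mm=cv2.morphologyEx(mm,cv2.MORPH_CLOSE,np.ones((9,9)))
    cs,_=cv2.findContours(mm,cv2.RETR_EXTERNAL,cv2.CHAIN_APPROX_NONE); cc=max(cs,key=cv2.contourArea)
    print(n,'housing',cv2.minAreaRect(cc))
# rails in top: by fit of white line
im=cv2.imread('pics/top0.png'); hsv=cv2.cvtColor(im,cv2.COLOR_BGR2HSV)
w=((hsv[...,1]<60)&(hsv[...,2]>150)).astype(np.uint8)
for (y0,y1) in ((174,192),(234,250)):
    m=np.zeros_like(w); m[y0:y1,185:318]=w[y0:y1,185:318]
    ys,xs=np.nonzero(m); p=np.polyfit(xs,ys,1); r=ys-np.polyval(p,xs); k=abs(r)<2.5; p=np.polyfit(xs[k],ys[k],1)
    a,b=xs[k].min(),xs[k].max(); A=onz(mt,a,np.polyval(p,a),.085);B=onz(mt,b,np.polyval(p,b),.085)
    print('rail',a,b,A.round(4),B.round(4),np.linalg.norm(A-B),np.degrees(np.arctan2(*(A-B)[[0,1]])))
```

```text
top 130 [([3, 3, 7], [302.71, 189.0]), ([3, 3, 7], [272.0, 190.71]), ([28, 5, 97], [288.69, 207.11]), ([11, 11, 85], [289.76, 220.2]), ([3, 3, 7], [305.71, 223.0]), ([3, 3, 8], [274.88, 225.12])]
top 150 [([2, 3, 6], [302.5, 189.0]), ([26, 5, 70], [288.63, 207.07]), ([10, 10, 73], [289.67, 220.32])]
top housing ((288.66595458984375, 207.48895263671875), (39.1131706237793, 35.18855285644531), 86.18592071533203)
side 130 [([12, 9, 53], [244.89, 152.42]), ([3, 3, 8], [274.88, 150.88]), ([2, 6, 8], [283.75, 154.25]), ([7, 16, 66], [262.12, 161.7]), ([10, 8, 60], [273.75, 159.28]), ([3, 3, 8], [279.88, 167.12]), ([4, 4, 11], [248.45, 170.64])]
side 150 [([9, 5, 24], [243.83, 152.75]), ([7, 16, 55], [262.05, 161.58]), ([9, 7, 48], [273.92, 159.15])]
side housing ((244.0, 149.0), (2.0, 8.0), 90.0)
rail 188 308 [0.6285 0.2572 0.085 ] [ 0.6524 -0.0562  0.085 ] 0.31429575064702386 -4.355530604650247
rail 190 313 [0.4754 0.2457 0.085 ] [ 0.4994 -0.0679  0.085 ] 0.3145438942818028 -4.3895403548572185
```

Run:
```python
from h import *
from cell import eyes
mt=eyes.camera_model('top'); ms=eyes.camera_model('side')
print('bar top z.107',onz(mt,288.66,207.09,.107).round(4), onz(ms,262.08,161.65,.107).round(4))
print('button z.1135',onz(mt,289.72,220.25,.1135).round(4), onz(ms,273.85,159.2,.1135).round(4))
print('tri', tri(mt,(288.66,207.09),ms,(262.08,161.65)), tri(mt,(289.72,220.25),ms,(273.85,159.2)))
print('screws mean', np.mean([onz(mt,*p,.107) for p in ((302.71,189),(272,190.71),(305.71,223),(274.88,225.12))],0))
```

```text
bar top z.107 [ 0.5709 -0.0043  0.107 ] [ 0.5716 -0.0009  0.107 ]
button z.1135 [ 0.5366 -0.0065  0.1135] [ 5.383e-01 -3.000e-04  1.135e-01]
tri (array([ 0.57135866, -0.00443284,  0.10428683]), np.float64(2.3969067204129452e-05)) (array([ 0.53741065, -0.006896  ,  0.10851092]), np.float64(0.0002923372649415168))
screws mean [ 0.57157169 -0.00466721  0.107     ]
```

```bash
python3 -m pendant '[[25,-45,0,-8,255],[50,-90,0,-16,255],[75,-135,0,-24,255],[100,-180,0,-32,255],[125,-228,0,-40,255],[150,-276,0,-48,255],[175,-322,0,-56,255],[200,-368,0,-65,255]]' 20; python3 -m pendant '[[25,-45,0,0,255],[50,-90,0,0,255],[75,-135,-10,0,255],[100,-180,-20,0,255],[123,-226,-40,0,255],[123,-226,-60,0,255],[123,-226,-60,0,255]]'
```

```text
t: 1.15
tool_pos: [0.4141, 0.2178, 0.2454]
eef_rot: [-3.142, -0.0, 0.083]
ft_force: [1.4, 0.5, 0.0]
finger_gap: 0.0005
t: 2.02
tool_pos: [0.5353, -0.0072, 0.1837]
eef_rot: [-3.141, 0.004, 0.086]
ft_force: [-0.2, 0.3, -0.3]
finger_gap: 0.0002
```

Run:
```python
from cell import monitor, eyes
import cv2
from h import *
o=monitor.get_obs();print(o['tool_pos'],o['eef_rot'],o['joint_positions'].round(2),o['torque'])
for n in ("side","top","wrist"):
    m=eyes.camera_model(n); im=eyes.capture(n)[:,:,::-1].copy(); cv2.imwrite(f"pics/{n}1.png",im)
    if n=='wrist':
        for p in ([.571,-.0043,.107],[.537,-.0069,.1135]): print(proj(m,p))
a=cv2.imread('pics/side1.png')[100:220,200:340]
b=cv2.imread('pics/wrist1.png'); 
cv2.imwrite('pics/c1.png',np.vstack([cv2.resize(a,(512,439))[120:330],b]))
```

```text
[ 0.53531776 -0.00718963  0.18372947] [-3.14103922  0.00392215  0.08626498] [-0.04  0.38  1.87  0.    0.9  -0.12] [-0.04034572 -0.07165908  0.01711822]
(np.float64(304.33230138527864), np.float64(207.73915035328025))
(np.float64(258.0961807316509), np.float64(210.15313102508838))
```

View pics/c1.png

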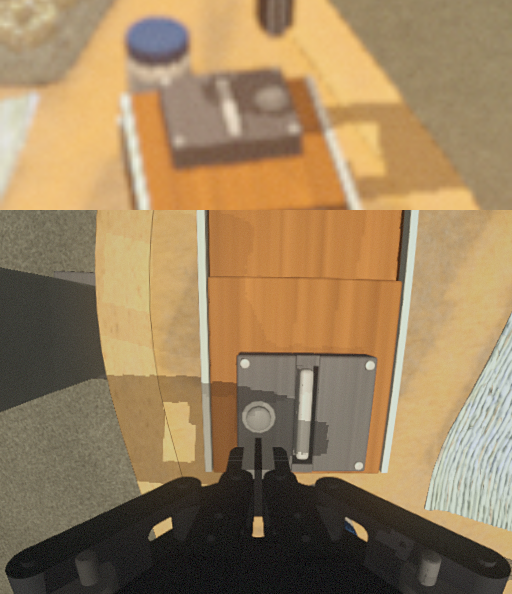

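Run:
```python
from h import *
from cell import eyes,monitor
m=eyes.camera_model('wrist'); im=cv2.imread('pics/wrist1.png')
g=cv2.cvtColor(im,cv2.COLOR_BGR2GRAY)
c=cv2.HoughCircles(cv2.medianBlur(g[180:240,235:285],3),cv2.HOUGH_GRADIENT,1,30,param1=80,param2=12,minRadius=10,maxRadius=20);print(c)
if c is not None:
    u,v=c[0][0][:2]+[235,180]; print('button',u,v,onz(m,u,v,.1135))
mask=np.zeros_like(g); mask[155:255,294:318]=(im.min(2)[155:255,294:318]>125)
n,l,st,ce=cv2.connectedComponentsWithStats(mask); i=1+st[1:,4].argmax(); print('bar',st[i],ce[i],onz(m,*ce[i],.107))
top=onz(m,305.5,st[i,1],.107);bot=onz(m,303,st[i,1]+st[i,3],.107);print(np.linalg.norm(top-bot),(top+bot)/2)
sc=[(244,154),(371,155.5),(360,256)]
P=[onz(m,*s,.107) for s in sc];print(P)
print(monitor.get_obs()['tool_pos'])
```

```text
[[[23.5 27.5 16.1]]]
button 258.5 207.5 [ 0.53752101 -0.00484235  0.1135    ]
bar [297 160  16  89 928] [304.6174569 199.9299569] [0.57092314 0.00175554 0.107     ]
0.06905438729026968 [ 0.57132229 -0.00323983  0.107     ]
[array([0.5241088 , 0.03152067, 0.107     ]), array([0.61409716, 0.03861265, 0.107     ]), array([ 0.62048341, -0.04004672,  0.107     ])]
[ 0.53676406 -0.00616411  0.18597073]
```

The wrist view puts the button at (258,207) and the bar centre at about (304,204). That agrees with the top view to 2 mm: axis about (0.5715, -0.004), button about (0.5375, -0.006), case yaw 4.4°. I'll go down onto the button now.

```bash
python3 -m pendant '[[0,1,-20,0,255],[0,1,-40,0,255],[0,1,-50,0,255],[0,1,-52,0,255],[0,1,-52,0,255]]'; python3 -m pendant '[[0,0,-2,0,255],[0,0,-4,0,255],[0,0,-4,0,255]]'
```

```text
t: 2.8
tool_pos: [0.537, -0.0055, 0.1339]
eef_rot: [3.141, -0.001, 0.088]
ft_force: [-0.3, -0.2, 0.1]
finger_gap: 0.0001
t: 3.18
tool_pos: [0.5365, -0.0057, 0.1293]
eef_rot: [-3.142, 0.0, 0.087]
ft_force: [0.3, 0.5, 0.1]
finger_gap: 0.0002
```

```bash
python3 -m pendant '[[0,0,-1,0,255],[0,0,-2,0,255],[0,0,-2,0,255]]'; python3 -m pendant '[[0,0,-1,0,255],[0,0,-1,0,255]]';python3 -m pendant '[[0,0,-1,0,255],[0,0,-1,0,255]]'
```

```text
t: 3.55
tool_pos: [0.5366, -0.0057, 0.1275]
eef_rot: [3.142, -0.0, 0.087]
ft_force: [-1.3, -1.0, 3.7]
finger_gap: 0.0001
t: 3.8
tool_pos: [0.5367, -0.0057, 0.1267]
eef_rot: [3.142, -0.0, 0.088]
ft_force: [-2.2, 0.1, 6.3]
finger_gap: -0.0001
t: 4.05
tool_pos: [0.5367, -0.0056, 0.1258]
eef_rot: [3.142, -0.0, 0.088]
ft_force: [-1.4, -0.5, 7.4]
finger_gap: 0.0
```

```bash
python3 -m pendant '[[0,0,-0.7,0,255],[0,0,-0.7,0,255]]'
python3 - <<'E'
from cell import monitor, eyes
import cv2
from h import *
o=monitor.get_obs();print(o['tool_pos'],o['ft_force'],o['torque'])
b=eyes.capture('wrist')[:,:,::-1]
a=eyes.capture('side')[110:200,210:320,::-1]
print(monitor.get_obs()['ft_force'])
cv2.imwrite('pics/c2.png',np.vstack([cv2.resize(a,(512,419)),b[120:300]]))
E
```

```text
t: 4.3
tool_pos: [0.5367, -0.0057, 0.1251]
eef_rot: [3.142, -0.0, 0.088]
ft_force: [-2.2, 0.2, 5.9]
finger_gap: -0.0
[ 0.53668161 -0.00566862  0.12512584] [-2.235307    0.15432398  5.93920003] [-0.00917052  0.32192299 -0.03212433]
[-2.40543938  0.0370459   4.1589857 ]
```

View pics/c2.png

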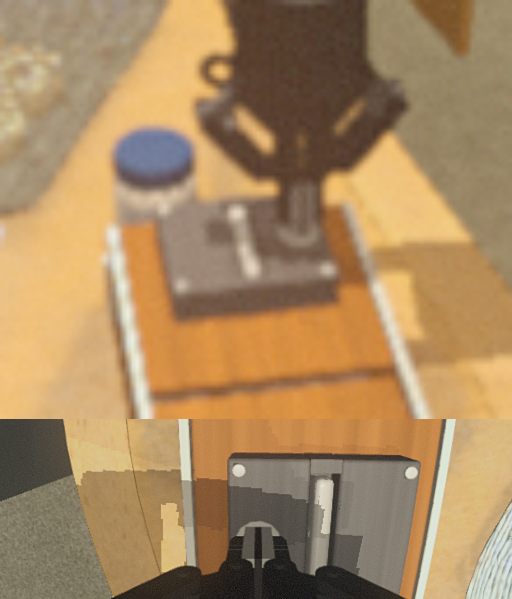

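The fingertips sit on the button and the bar is still flush. I'll keep pressing in small steps.

```bash
python3 -m pendant '[[0,0,-0.6,0,255],[0,0,-0.6,0,255]]';python3 -m pendant '[[0,0,-0.6,0,255],[0,0,-0.6,0,255]]'
python3 - <<'E'
from cell import monitor, eyes
import cv2
from h import *
b=eyes.capture('wrist')[:,:,::-1]
print(monitor.get_obs()['ft_force'])
cv2.imwrite('pics/c3.png',b[120:300])
E
```

```text
t: 4.65
tool_pos: [0.5367, -0.0057, 0.1244]
eef_rot: [3.142, -0.0, 0.087]
ft_force: [-1.7, 0.2, 6.5]
finger_gap: -0.0002
t: 4.9
tool_pos: [0.5367, -0.0057, 0.1239]
eef_rot: [3.142, -0.0, 0.088]
ft_force: [-1.1, 0.5, 7.4]
finger_gap: -0.0001
[-1.7379801   0.23320164  6.23870675]
```

View pics/c3.png

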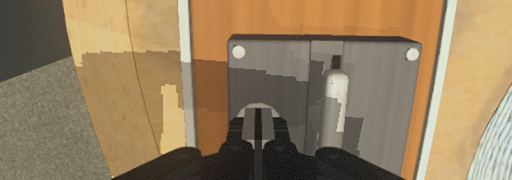

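The bar's end moved to (336,72) and grew, so the handle has popped. I'll lift off and verify.

```bash
python3 -m pendant '[[0,0,20,0,255],[0,0,60,0,255],[15,1,66,0,200],[35,2,66,0,165],[35,2,66,0,165],[35,2,66,0,165]]'
python3 - <<'E'
from cell import monitor, eyes
import cv2
from h import *
print(monitor.get_obs()['tool_pos'])
m=eyes.camera_model('wrist');b=eyes.capture('wrist')[:,:,::-1].copy()
ms=eyes.camera_model('side')
a=eyes.capture('side')[110:200,210:320,::-1]
for z in (.107,.133): print(proj(m,(.5715,-.004,z)),[proj(m,(.5715+s*-.0027,-.004+s*.0349,z)) for s in (1,-1)])
cv2.imwrite('pics/wrist4.png',b)
cv2.imwrite('pics/c4.png',np.vstack([cv2.resize(a,(512,419))[150:350],b]))
E
```

```text
t: 5.7
tool_pos: [0.5706, -0.0036, 0.1884]
eef_rot: [-3.141, 0.002, 0.088]
ft_force: [-0.4, 0.3, -0.5]
finger_gap: 0.0303
[ 0.5705953  -0.0036122   0.18835376]
(np.float64(258.74482053582784), np.float64(205.9635212458045)) [(np.float64(259.24081655562037), np.float64(159.27740844903485)), (np.float64(258.28641272729396), np.float64(248.75909628884494))]
(np.float64(258.78811359184465), np.float64(218.11831567630063)) [(np.float64(259.3539434301944), np.float64(165.75932674050145)), (np.float64(258.2713837328956), np.float64(265.4370182762305))]
```

View pics/c4.png

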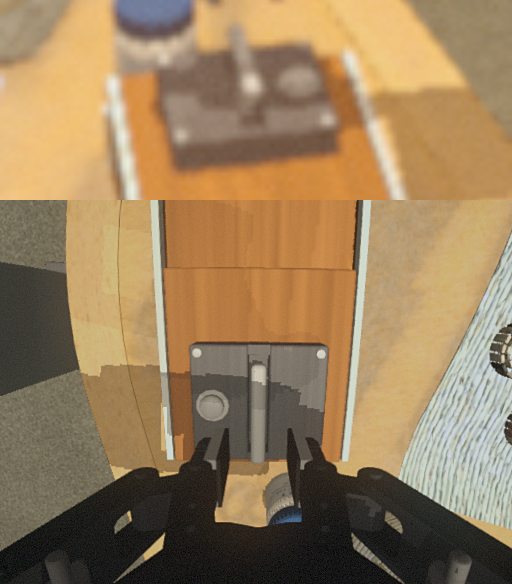

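Run:
```python
from h import *
im=cv2.imread('pics/wrist4.png')
cv2.imwrite('pics/c5.png',cv2.resize(im[140:280,200:320],None,fx=5,fy=4.2,interpolation=cv2.INTER_CUBIC))
```

```text
(no output)
```

View pics/c5.png

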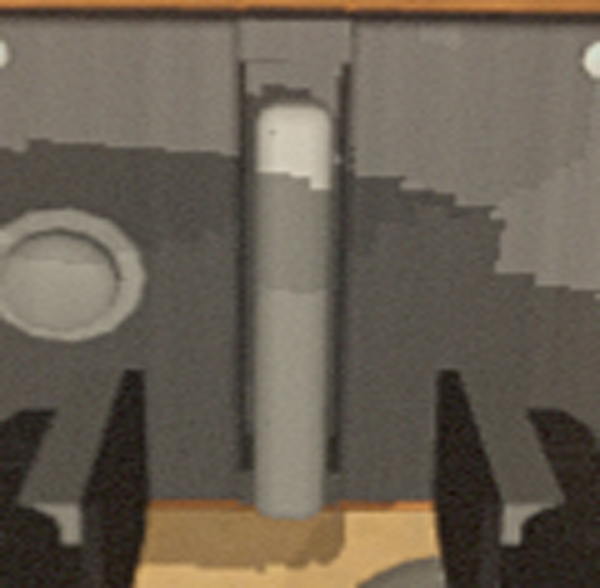

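The handle is up: the bar runs from (259,164) to (258,263), centred at (258.6,213), between the open fingers. I'll descend and grip it lightly.

```bash
python3 -c "
from cell import monitor;print(monitor.get_obs()['tool_pos'])"; python3 -m pendant '[[0,0,-30,-0.4,165],[0,0,-50,-0.4,165],[0,0,-60,-0.4,165],[0,0,-61,-0.4,165],[0,0,-61,-0.4,165]]'; python3 -m pendant '[[0,0,0,0,255],[0,0,0,0,255],[0,0,0,0,255],[0,0,0,0,255]]' 20
```

```text
[ 0.57058695 -0.00361052  0.18868452]
t: 6.42
tool_pos: [0.572, -0.0037, 0.129]
eef_rot: [3.141, -0.001, 0.081]
ft_force: [0.1, 0.1, 0.2]
finger_gap: 0.0301
t: 6.92
tool_pos: [0.571, -0.0037, 0.1284]
eef_rot: [-3.142, 0.001, 0.081]
ft_force: [-5.7, -0.4, 3.6]
finger_gap: 0.0093
```

Run:
```python
from cell import monitor, eyes
import cv2
from h import *
o=monitor.get_obs();print(o['tool_pos'],o['ft_force'],o['torque'])
b=eyes.capture('wrist')[:,:,::-1].copy()
print([monitor.get_obs()['torque'].round(3).tolist()])
cv2.imwrite('pics/wrist6.png',b)
```

```text
[ 0.57095899 -0.00370237  0.12843878] [-5.68977976 -0.4364481   3.63503842] [-0.17015631  0.78066285 -0.03170547]
[[-0.119, 0.768, -0.027]]
```

View pics/wrist6.png

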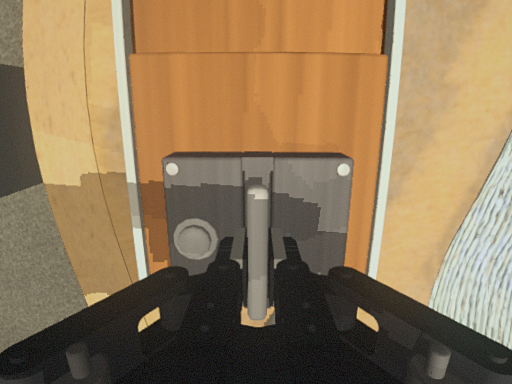

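```bash
cat > s.py <<'E'
from cell import monitor
o=monitor.get_obs();print('tool',o['tool_pos'].round(4),'yaw',round(float(o['eef_rot'][2])*57.2958,2),'F',o['ft_force'].round(1),'T',o['torque'].round(3),o['finger_gap'].round(4))
E
python3 -m pendant '[[-0.6,0,0,-2,255],[-0.6,0,0,-4,255],[-0.6,0,0,-6,255],[-0.6,0,0,-8,255],[-0.6,0,0,-10,255],[-0.6,0,0,-10,255]]'>/dev/null; python3 s.py;  python3 -m pendant '[[0,0,0,-3,255],[0,0,0,-6,255],[0,0,0,-9,255],[0,0,0,-12,255],[0,0,0,-12,255]]'>/dev/null; python3 s.py
```

```text
Traceback (most recent call last):
  File "s.py", line 2, in <module>
    o=monitor.get_obs();print('tool',o['tool_pos'].round(4),'yaw',round(float(o['eef_rot'][2])*57.2958,2),'F',o['ft_force'].round(1),'T',o['torque'].round(3),o['finger_gap'].round(4))
                                                                                                                                                              ^^^^^^^^^^^^^^^^^^^^^
AttributeError: 'float' object has no attribute 'round'
Traceback (most recent call last):
  File "s.py", line 2, in <module>
    o=monitor.get_obs();print('tool',o['tool_pos'].round(4),'yaw',round(float(o['eef_rot'][2])*57.2958,2),'F',o['ft_force'].round(1),'T',o['torque'].round(3),o['finger_gap'].round(4))
                                                                                                                                                              ^^^^^^^^^^^^^^^^^^^^^
AttributeError: 'float' object has no attribute 'round'
```

```bash
sed -i "s/o\['finger_gap'\].round(4)/round(o['finger_gap'],4)/" s.py; python3 s.py
```

```text
tool [ 0.571  -0.0037  0.1284] yaw -17.35 F [-3.6 -1.9  2.6] T [-0.425  0.585 -0.025] 0.0091
```

```bash
python3 -m pendant '[[-0.5,-0.4,0,-3,255],[-0.5,-0.4,0,-6,255],[-0.5,-0.4,0,-9,255],[-0.5,-0.4,0,-9,255]]'>/dev/null; python3 s.py
python3 -m pendant '[[0,0,0,-1.5,255],[0,0,0,-1.5,255]]'>/dev/null; python3 s.py
python3 -m pendant '[[0,0,0,-1.5,255],[0,0,0,-1.5,255]]'>/dev/null; python3 s.py
```

```text
tool [ 0.571  -0.0038  0.1286] yaw -26.31 F [-2.7  0.2  2.3] T [-0.075  0.345 -0.047] 0.0096
tool [ 0.5709 -0.0039  0.1286] yaw -27.88 F [-0.1  0.9  3.3] T [0.03  0.163 0.078] 0.0091
tool [ 0.5709 -0.0039  0.1286] yaw -29.41 F [-1.3  0.8  2.5] T [0.155 0.008 0.024] 0.0096
```

```bash
cat >> s.py <<'E'
import sys
if o['torque'][2]>0.17 or np.hypot(*o['ft_force'][:2])>9: print('STOP'); sys.exit(1)
E
sed -i '1i import numpy as np' s.py
python3 -m pendant '[[0,0,0,-1,255],[0,0,0,-1,255]]'>/dev/null; python3 s.py &&
python3 -m pendant '[[0,0,0,-1,255],[0,0,0,-1,255]]'>/dev/null; python3 s.py &&
python3 -m pendant '[[0,0,0,-1,255],[0,0,0,-1,255]]'>/dev/null && python3 s.py &&
python3 -m pendant '[[0,0,0,-1,255],[0,0,0,-1,255]]'>/dev/null && python3 s.py &&
python3 -m pendant '[[0,0,0,-1,255],[0,0,0,-1,255]]'>/dev/null && python3 s.py &&
python3 -m pendant '[[0,0,0,-1,255],[0,0,0,-1,255]]'>/dev/null && python3 s.py
```

```text
tool [ 0.5709 -0.004   0.1286] yaw -30.4 F [-0.3  2.2  2.8] T [ 0.297 -0.096  0.066] 0.0097
tool [ 0.5708 -0.004   0.1286] yaw -31.4 F [1.2 2.  3.1] T [ 0.293 -0.258  0.024] 0.0093
tool [ 0.5708 -0.004   0.1285] yaw -32.41 F [1.4 2.6 2.3] T [ 0.325 -0.418  0.082] 0.0095
tool [ 0.5708 -0.004   0.1285] yaw -33.41 F [2.1 2.8 2.7] T [ 0.392 -0.492 -0.025] 0.0093
tool [ 0.5707 -0.004   0.1285] yaw -34.41 F [2.6 3.1 1.8] T [ 0.459 -0.626  0.001] 0.0092
tool [ 0.5708 -0.004   0.1285] yaw -35.41 F [3.5 2.7 2.6] T [ 0.431 -0.736  0.052] 0.0093
```

```bash
python3 -m pendant '[[0.4,0.3,0,-1,255],[0.4,0.3,0,-1,255]]'>/dev/null; python3 s.py &&
python3 -m pendant '[[0,0,0,-1,255],[0,0,0,-1,255]]'>/dev/null; python3 s.py &&
python3 -m pendant '[[0,0,0,-1,255],[0,0,0,-1,255]]'>/dev/null && python3 s.py &&
python3 -m pendant '[[0,0,0,-1,255],[0,0,0,-1,255]]'>/dev/null && python3 s.py &&
python3 -m pendant '[[0,0,0,-1,255],[0,0,0,-1,255]]'>/dev/null && python3 s.py &&
python3 -m pendant '[[0,0,0,-1,255],[0,0,0,-1,255]]'>/dev/null && python3 s.py
```

```text
tool [ 0.5708 -0.0039  0.1284] yaw -36.4 F [2.8 1.1 2.4] T [ 0.088 -0.584  0.035] 0.0092
tool [ 0.5708 -0.0039  0.1284] yaw -37.4 F [ 2.4 -0.3  2.9] T [-0.07  -0.656  0.035] 0.0101
tool [ 0.5708 -0.0039  0.1284] yaw -38.4 F [ 2.  -1.1  3.4] T [-0.175 -0.491  0.005] 0.0095
tool [ 0.5708 -0.0038  0.1284] yaw -39.4 F [ 2.3 -2.5  1.7] T [-0.314 -0.489 -0.002] 0.0095
tool [ 0.5708 -0.0038  0.1284] yaw -40.4 F [ 2.6 -2.   3.4] T [-0.389 -0.493 -0.035] 0.0094
tool [ 0.5709 -0.0039  0.1284] yaw -41.4 F [ 2.8 -1.9  1.7] T [-0.487 -0.474  0.067] 0.0095
```

```bash
python3 -m pendant '[[0.3,-0.2,0,-1,255],[0.3,-0.2,0,-1,255]]'>/dev/null; python3 s.py &&
python3 -m pendant '[[0,0,0,-1,255],[0,0,0,-1,255]]'>/dev/null; python3 s.py &&
python3 -m pendant '[[0,0,0,-1,255],[0,0,0,-1,255]]'>/dev/null && python3 s.py &&
python3 -m pendant '[[0,0,0,-1,255],[0,0,0,-1,255]]'>/dev/null && python3 s.py &&
python3 -m pendant '[[0,0,0,-1,255],[0,0,0,-1,255]]'>/dev/null && python3 s.py &&
python3 -m pendant '[[0,0,0,-1,255],[0,0,0,-1,255]]'>/dev/null && python3 s.py &&
python3 -m pendant '[[0,0,0,-1,255],[0,0,0,-1,255]]'>/dev/null && python3 s.py &&
python3 -m pendant '[[0,0,0,-1,255],[0,0,0,-1,255]]' && python3 s.py
```

```text
tool [ 0.5709 -0.0039  0.1283] yaw -42.39 F [ 0.9 -1.6  2.3] T [-0.332 -0.253  0.13 ] 0.009
tool [ 0.5709 -0.0039  0.1283] yaw -43.38 F [-0.2 -1.1  2.6] T [-0.266 -0.146  0.27 ] 0.0096
STOP
```

```bash
python3 -m pendant '[[0,0,0,0,255]]'>/dev/null; python3 s.py; python3 -m pendant '[[0,0,0,-0.3,255],[0,0,0,-0.3,255]]'; python3 s.py
python3 - <<'E'
from cell import monitor, eyes
import cv2
from h import *
b=eyes.capture('wrist')[:,:,::-1].copy()
a=eyes.capture('top')[170:260,230:350,::-1]
cv2.imwrite('pics/c7.png',np.vstack([cv2.resize(a,(512,384))[:250],b[100:384]]))
E
python3 s.py
```

```text
tool [ 0.5709 -0.0039  0.1283] yaw -43.37 F [-0.6 -1.   2.8] T [-0.215 -0.089  0.28 ] 0.0096
STOP
t: 13.22
tool_pos: [0.5708, -0.0039, 0.1283]
eef_rot: [3.141, 0.001, -0.762]
ft_force: [-0.6, -1.6, 3.0]
finger_gap: 0.0093
tool [ 0.5708 -0.0039  0.1283] yaw -43.68 F [-0.6 -1.6  3. ] T [-0.213  0.032  0.376] 0.0093
STOP
tool [ 0.5709 -0.0039  0.1283] yaw -43.68 F [-0.6 -0.4  2.9] T [-0.218  0.099  0.337] 0.0095
STOP
```

View pics/c7.png

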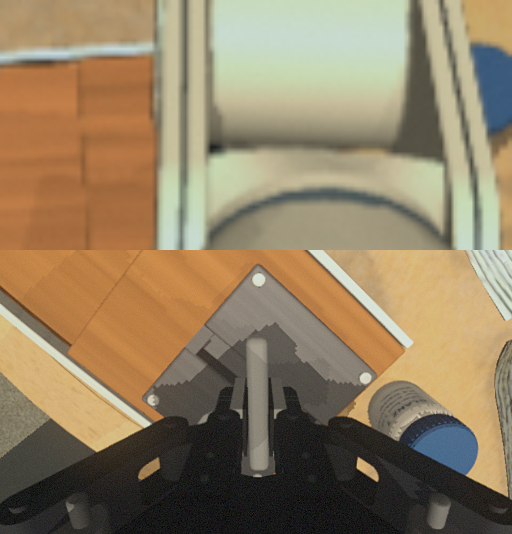

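The bar followed the jaws, and the handle torque rises steadily past yaw -42°, to 0.34 N m. That means the stop is reached at about 0.82 rad. I'll back off a little to unload it, then try the slide gently.

```bash
python3 -m pendant '[[0,0,0,1.2,255],[0,0,0,1.2,255]]'>/dev/null; python3 s.py &&
python3 -m pendant '[[0,1,0,0,255],[-0.1,1.5,0,0,255],[-0.1,1.5,0,0,255]]'>/dev/null; python3 s.py && 
python3 -m pendant '[[-0.1,1,0,0,255],[-0.1,1,0,0,255]]'>/dev/null; python3 s.py  && 
python3 -m pendant '[[-0.1,1,0,0,255],[-0.1,1,0,0,255]]'>/dev/null; python3 s.py
```

```text
tool [ 0.571  -0.0039  0.1283] yaw -42.48 F [-0.9 -1.   2.4] T [-0.144  0.126  0.142] 0.0095
tool [ 0.5709 -0.0034  0.1283] yaw -42.48 F [-1.8 -7.   3. ] T [-1.27   0.214  0.135] 0.0089
tool [ 0.5709 -0.0025  0.1284] yaw -42.48 F [-1.1 -7.4  3.3] T [-1.32   0.18   0.124] 0.0094
tool [ 0.5708 -0.0015  0.1284] yaw -42.48 F [-1.1 -7.3  2.7] T [-1.301  0.091  0.132] 0.0093
```

```bash
python3 -m pendant '[[-0.1,1,0,0,255],[-0.2,2,0,0,255],[-0.2,2,0,0,255]]'>/dev/null; python3 s.py &&
python3 -m pendant '[[-0.1,1,0,0,255],[-0.2,2,0,0,255],[-0.2,2,0,0,255]]'>/dev/null; python3 s.py && 
python3 -m pendant '[[-0.1,1,0,0,255],[-0.2,2,0,0,255],[-0.2,2,0,0,255]]'>/dev/null; python3 s.py && 
python3 -m pendant '[[-0.1,1,0,0,255],[-0.2,2,0,0,255],[-0.2,2,0,0,255]]'>/dev/null; python3 s.py && 
python3 -m pendant '[[-0.1,1,0,0,255],[-0.2,2,0,0,255],[-0.2,2,0,0,255]]'>/dev/null; python3 s.py
```

```text
tool [5.706e-01 5.000e-04 1.284e-01] yaw -42.47 F [-0.9 -7.4  2.7] T [-1.354  0.078  0.192] 0.0095
STOP
tool [5.706e-01 5.000e-04 1.284e-01] yaw -42.47 F [-0.9 -7.4  2.7] T [-1.354  0.078  0.192] 0.0095
STOP
tool [5.706e-01 5.000e-04 1.284e-01] yaw -42.47 F [-0.9 -7.4  2.7] T [-1.354  0.078  0.192] 0.0095
STOP
tool [5.706e-01 5.000e-04 1.284e-01] yaw -42.47 F [-0.9 -7.4  2.7] T [-1.354  0.078  0.192] 0.0095
STOP
tool [5.706e-01 5.000e-04 1.284e-01] yaw -42.47 F [-0.9 -7.4  2.7] T [-1.354  0.078  0.192] 0.0095
STOP
```

```bash
sed -i 's/>0.17/>0.3/; s/>9:/>11:/' s.py
python3 -m pendant '[[-0.1,1,0,0,255],[-0.2,2,0,0,255],[-0.2,2,0,0,255]]'>/dev/null; python3 s.py &&
python3 -m pendant '[[-0.1,1,0,0,255],[-0.2,2,0,0,255],[-0.2,2,0,0,255]]'>/dev/null && python3 s.py && 
python3 -m pendant '[[-0.1,1,0,0,255],[-0.2,2,0,0,255],[-0.2,2,0,0,255]]'>/dev/null && python3 s.py && 
python3 -m pendant '[[-0.1,1,0,0,255],[-0.2,2,0,0,255],[-0.2,2,0,0,255]]'>/dev/null && python3 s.py && 
python3 -m pendant '[[-0.1,1,0,0,255],[-0.2,2,0,0,255],[-0.2,2,0,0,255]]'>/dev/null && python3 s.py
```

```text
tool [0.5705 0.0025 0.1284] yaw -42.48 F [-1.6 -7.   2.7] T [-1.261  0.075  0.122] 0.0091
tool [0.5703 0.0045 0.1284] yaw -42.48 F [-1.  -6.7  2.9] T [-1.277  0.099  0.143] 0.0094
tool [0.5702 0.0065 0.1285] yaw -42.48 F [-1.6 -6.7  2.5] T [-1.364  0.076  0.201] 0.0093
tool [0.57   0.0085 0.1285] yaw -42.48 F [-0.5 -7.3  2.9] T [-1.305  0.019  0.171] 0.0093
tool [0.5698 0.0106 0.1285] yaw -42.48 F [-0.  -7.2  2.2] T [-1.246  0.059  0.185] 0.0096
```

The force is steady at about 7 N over 14 mm. I'll check that the cover itself is moving, and not the pads slipping on the bar.

Run:
```python
from cell import eyes
import cv2
from h import *
b=eyes.capture('wrist')[:,:,::-1].copy(); a=eyes.capture('side')[110:230,210:330,::-1]
cv2.imwrite('pics/c8.png',np.vstack([cv2.resize(a,(512,512))[150:440],b[100:384]]))
```

```text
(no output)
```

View pics/c8.png

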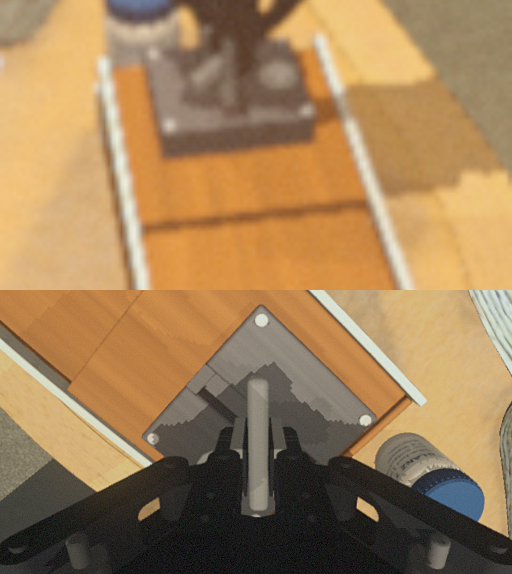

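The housing has kept its place relative to the jaws while the case's right end shows at (390,410), so the cover is sliding. I'll carry on.

```bash
python3 -m pendant '[[-0.3,4,0,0,255],[-0.6,8,0,0,255],[-0.9,12,0,0,255],[-1.2,16,0,0,255],[-1.5,20,0,0,255],[-1.5,20,0,0,255]]'>/dev/null; python3 s.py && 
python3 -m pendant '[[-0.3,4,0,0,255],[-0.6,8,0,0,255],[-0.9,12,0,0,255],[-1.2,16,0,0,255],[-1.5,20,0,0,255],[-1.5,20,0,0,255]]'>/dev/null && python3 s.py && 
python3 -m pendant '[[-0.3,4,0,0,255],[-0.6,8,0,0,255],[-0.9,12,0,0,255],[-1.2,16,0,0,255],[-1.5,20,0,0,255],[-1.5,20,0,0,255]]'>/dev/null && python3 s.py
```

```text
tool [0.5681 0.0323 0.1284] yaw -42.47 F [-0.1  1.   3.4] T [0.059 0.026 0.066] 0.0096
tool [0.5667 0.0522 0.1284] yaw -42.48 F [-0.8  0.9  2.5] T [0.073 0.037 0.052] 0.0093
tool [0.5651 0.0722 0.1284] yaw -42.48 F [-0.9  0.3  3. ] T [0.047 0.03  0.046] 0.0095
```

```bash
python3 -m pendant '[[-0.3,4,0,0,255],[-0.6,8,0,0,255],[-0.9,12,0,0,255],[-1.2,15,0,0,255],[-1.2,15,0,0,255]]'>/dev/null; python3 s.py && 
python3 -m pendant '[[-0.1,1,0,0,255],[-0.2,2,0,0,255],[-0.2,2,0,0,255]]'>/dev/null && python3 s.py && 
python3 -m pendant '[[-0.1,1,0,0,255],[-0.2,2,0,0,255],[-0.2,2,0,0,255]]'>/dev/null && python3 s.py && 
python3 -m pendant '[[-0.1,1,0,0,255],[-0.2,2,0,0,255],[-0.2,2,0,0,255]]'>/dev/null && python3 s.py&& 
python3 -m pendant '[[-0.1,1,0,0,255],[-0.2,2,0,0,255],[-0.2,2,0,0,255]]'>/dev/null && python3 s.py
```

```text
tool [0.564  0.0871 0.1284] yaw -42.48 F [-0.1 -1.3  2.5] T [-0.041 -0.002  0.048] 0.0094
tool [0.5638 0.0886 0.1284] yaw -42.49 F [-0.1 -3.1  2.6] T [-0.466 -0.074  0.015] 0.0098
tool [0.5637 0.0907 0.1285] yaw -42.48 F [ 0.3 -2.4  3.6] T [-0.476 -0.082  0.035] 0.0092
tool [0.5635 0.0927 0.1285] yaw -42.48 F [ 0.1 -1.5  3.5] T [-0.414 -0.186  0.035] 0.0093
tool [0.5633 0.0947 0.1285] yaw -42.48 F [ 1.3 -2.1  3. ] T [-0.443 -0.306  0.029] 0.0097
```

```bash
python3 -m pendant '[[-0.1,0.7,0,0,255],[-0.1,0.7,0,0,255]]'>/dev/null; python3 s.py && 
python3 -m pendant '[[-0.1,0.7,0,0,255],[-0.1,0.7,0,0,255]]'>/dev/null && python3 s.py &&
python3 -m pendant '[[-0.1,0.7,0,0,255],[-0.1,0.7,0,0,255]]'  && python3 s.py
```

```text
tool [0.5632 0.0953 0.1285] yaw -42.48 F [ 2.3 -3.   2.5] T [-0.442 -0.365  0.035] 0.0096
tool [0.5632 0.096  0.1285] yaw -42.48 F [ 2.7 -3.4  2.8] T [-0.579 -0.459  0.005] 0.0093
t: 21.92
tool_pos: [0.5631, 0.0961, 0.1285]
eef_rot: [3.141, -0.001, -0.741]
ft_force: [3.7, -6.6, 2.3]
finger_gap: 0.0092
tool [0.5631 0.0961 0.1285] yaw -42.47 F [ 3.7 -6.6  2.3] T [-1.079 -0.521  0.003] 0.0092
```

The cover stop is reached after 100 mm of travel. I'll unload, let go and lift.

```bash
python3 -m pendant '[[-0.3,-0.7,0,0,255],[-0.3,-0.7,0,0,190],[-0.3,-0.7,0,0,165],[-0.3,-0.7,0,0,165],[-0.3,-0.7,0,0,165]]'; python3 -m pendant '[[0,0,10,0,165],[0,0,30,0,165],[0,0,60,0,165],[-50,0,90,0,165],[-110,0,110,0,165],[-160,0,110,0,165],[-160,0,110,0,165],[-160,0,110,0,165]]'
python3 - <<'E'
from cell import eyes
import cv2
from h import *
a=eyes.capture('top')[:,:,::-1]; b=eyes.capture('side')[:,:,::-1]; 
cv2.imwrite('pics/top9.png',a);cv2.imwrite('pics/side9.png',b)
cv2.imwrite('pics/c9.png',np.vstack([cv2.resize(a[165:265,130:370],(780,325)),cv2.resize(b[140:290,150:350],None,fx=1.8,fy=1.8,interpolation=cv2.INTER_CUBIC)[:, :].copy() if 0 else cv2.resize(b[140:290,130:420],(780,270))[:270]]))
E
```

```text
t: 22.55
tool_pos: [0.5623, 0.0961, 0.1282]
eef_rot: [3.141, 0.0, -0.741]
ft_force: [0.8, -0.9, -0.3]
finger_gap: 0.0302
t: 23.55
tool_pos: [0.4037, 0.0962, 0.2394]
eef_rot: [-3.14, -0.001, -0.741]
ft_force: [-0.2, 0.9, 0.1]
finger_gap: 0.0303
```

View pics/c9.png

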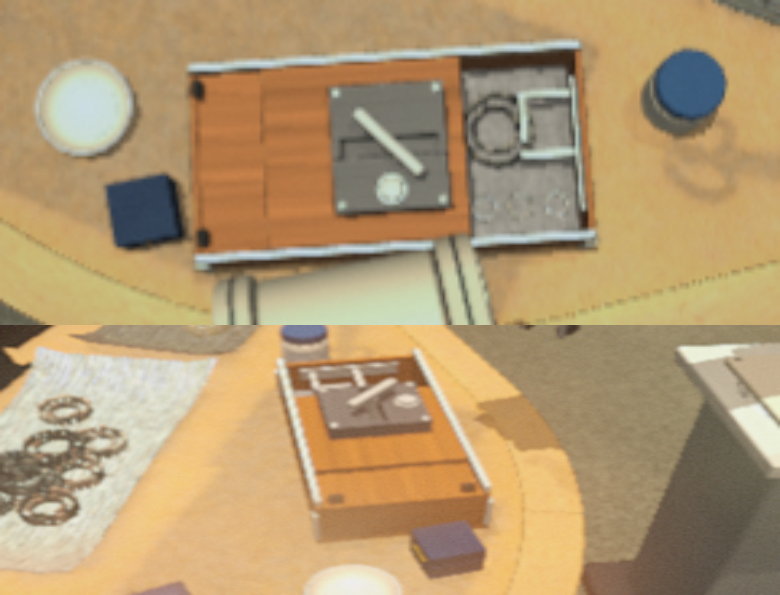

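The top view shows the cover open with the case's inside visible. The handle is up and turned, with its centre at about (389,142) in the enlargement, and the arm is clear. One numeric check before handing in.

Run:
```python
from h import *
from cell import eyes,monitor,env
m=eyes.camera_model('top'); im=cv2.imread('pics/top9.png'); g=im.min(2)
k=np.zeros(g.shape,np.uint8); x0,x1,y0,y1=231,268,190,232; k[y0:y1,x0:x1]=g[y0:y1,x0:x1]>130
n,l,st,ce=cv2.connectedComponentsWithStats(k)
for i in range(1,n):
    if st[i,4]>30: print(st[i,2:],ce[i].round(1),onz(m,*ce[i],.1135).round(4),onz(m,*ce[i],.133).round(4))
a=cv2.imread('pics/top0.png');
def cen(im,f,box):
    h=cv2.cvtColor(im,cv2.COLOR_BGR2HSV); x0,x1,y0,y1=box; q=np.zeros(h.shape[:2],np.uint8); q[y0:y1,x0:x1]=f(h)[y0:y1,x0:x1]; M=cv2.moments(q,True); return round(M['m10']/M['m00'],2),round(M['m01']/M['m00'],2)
blue=lambda h:(h[...,0]>95)&(h[...,0]<130)&(h[...,1]>90); wh=lambda h:(h[...,1]<70)&(h[...,2]>170)
for nme,f,b in (('jar',blue,(325,360,175,210)),('box',blue,(160,187,215,243)),('dish',wh,(138,176,180,217))): print(nme,cen(a,f,b),cen(im,f,b))
o=monitor.get_obs();print(o['t'],o['ft_force'],o['tool_pos'])
```

```text
[ 21  21 101] [249.  207.8] [0.5669 0.0959 0.1135] [0.5639 0.0953 0.133 ]
[10 10 84] [250.2 222.6] [0.5294 0.0921 0.1135] [0.5271 0.0916 0.133 ]
jar (341.92, 190.66) (341.92, 190.66)
box (173.85, 229.49) (173.7, 229.49)
dish (154.94, 197.14) (154.91, 197.13)
23.65 [0.45925554 0.06751429 0.09152481] [0.40405176 0.09612914 0.23887474]
```

```bash
python3 -c "
from cell import env; print(env.finish_job())"
```

```text
the job is handed in; nothing more can be done
None
```

The case is open and I handed the job in at about 24 s of the 70 s; no verdict was reported.

- **Button:** I pressed it with the shut fingertips, reading at most about 7.4 N, until the T-handle popped out.
- **Handle:** I held it at 20 N and turned it about 0.82 rad clockwise. There the torque rose steadily to 0.34–0.38 N m (limit 0.6), which I took as the stop, so I backed off about 1°.
- **Cover:** I slid it about 100 mm along the case's left to its stop, then let go and moved clear. The pull was a steady 7 N or so over the first 15–20 mm, against a stated friction of about 3 N. I checked with the wrist camera that the cover really was moving; after that it dropped to 3 N or less, until a light touch on the stop (about 7 N).

**Last checks:**
- The top camera shows the button moved 99 mm, and the handle still up and turned.
- The jar, ring box and dish are unchanged to within 0.2 pixel.
- The wrist force is about zero, with the arm clear of everything.

Two measurements disagreed slightly. Estimates of the lock axis from the different views differed by up to about 2 mm in y, and I corrected for that by force while turning. No check failed.

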